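# Square up the size stamps against the stop

### The job

Take the straightedge by its wooden grip and with it push the four standing rubber stamps together, as one row, along the table until every stamp sits flat against the stop bar; press the row home against the bar steadily with about 10 N for a second, never harder than about 20 N. Then draw the straightedge straight back a hand's width clear of the row and leave it lying flat on the table, let go. Touch the stamps with the straightedge only, keep them standing, and leave the other things alone.

Things in the scene. Friction and masses are not known exactly. Their poses are not given: they have to be found in the camera images.
- stop_base: Grey block fixed to the table, carrying the stop bar in front (aluminium, 200 mm long, 15 thick, top 24.5 mm up) on two tongues. Origin on the table; +x is the push direction, y runs along the bar. The bar's flat face looks to -x, is parallel to y, centred on y = 0 and rigidly clamped anywhere from x = -15 to +15 mm: its setting is NOT measured; feel for it. Block: x = +32 to +80 mm.
- straightedge_grip (a point): Centre of the straightedge's wooden grip, 32 mm above the table when flat. Grip 36 mm along x, 24 mm wide along y (grasp across y from above), 10 to 50 mm above the table. +x points to the blade, y runs along it. The blade's pushing face lies 47 mm ahead (+x), its back 39 mm. Between them, 18 to 24 mm ahead, stands a steel guard plate 76 mm wide (y), up to 50 mm above the table: the fingers go down behind it.
- straightedge: The same straightedge, 0.25 kg: steel blade 190 mm long (y), 8 mm thick, 24 mm high, standing on the table, joined to the grip by a 20 mm wide, 10 mm high foot. Origin on its underside under the middle of the pushing face; axes as the grip's. Held lightly (grip about 20 N) it turns a little in the fingers and squares itself to the row; held hard, a small skew leaves an end stamp off the bar.
- stamp_1: Rubber stamp: wooden base block 30 mm (x) by 40 mm (y), 17 mm high, and turned handle, 65 mm high in all, about 0.06 kg. Origin at the centre of the underside. It stands with its 40 mm side (y) roughly along the push. First of the row (most negative y of stop_base); neighbours are about 44 mm apart along the bar.
- stamp_2: Same kind of stamp, second of the row.
- stamp_3: Same kind of stamp, third of the row.
- stamp_4: Same kind of stamp, fourth of the row.
- thread_spool: Bystander: thread spool standing, 48 mm wide, 65 mm high. Origin under its centre.
- ink_pad: Bystander: flat closed tin, 67 x 108 x 17 mm, beyond the stop. Origin under its centre.
Things that resemble listed ones, but are neither listed nor needed, are in the scene too. Leave any purple or turquoise look-alike of the stamp_3 alone.

How it is judged:
By the outcome, as a careful person would: the job done as asked, in the order asked, and still so for the second after the job is handed in, with the robot touching nothing.
It also fails if it takes over 69 s, if anything falls off the work surface, if the arm or the gripper's body presses on something with over 40 N, if the wrist force passes 120 N, or if a joint passes its speed limit or range.

### The arm

A 7-joint arm with a two-finger parallel gripper is mounted at the origin on the work surface; the furniture and walls round the work are solid. World frame = base frame: x ahead of the robot, y to its left, z up, the work surface at z = 0. Lengths are in mm, angles in rad, forces in N, time in s.
With the tool pointing down it reaches from about 400 to 875 mm from the base axis. Payload 4.4 kg.
Tool frame: the origin (TCP) lies on the centre line of the jaws, within the pads' length; the fingertips stand 19 mm ahead of it and the grasp point (between the pads) is the TCP; z points along the fingers, y is the line along which they close (so a half turn about z gives the same grasp; the last joint's range is limited). The gripper opens to 85 mm and grips with 20 to 120 N. Pads are 22 mm wide; open, the fingers measure 114 mm over their backs; the gripper's body (76 mm by 85 mm) begins 54 mm behind the grasp point. The pads swing forward as they close: fully open they stand 13 mm farther back than shut.
Start: joints at [-1.39, 0.628, 0.038, 1.517, -0.027, 0.996, -0.02], TCP at [158.772, 630.325, 250.313] pointing down, gripper open.
Joint ranges: [-3.06, 3.06], [-0.37, 2.12], [-1.25, 1.32], [0.18, 2.47], [-1.1, 4.24], [0.23, 1.98], [-2.94, 2.94]. Speed limits (rad/s): [2.57, 2.57, 3.14, 3.14, 3.14, 3.14, 3.14].

### API

Orientations are given as [roll, pitch, yaw] about the fixed x, y, z axes, in that order (R = Rz(yaw) Ry(pitch) Rx(roll)).
In Python, from cell import ctrl, viewer, silhouettes gives the robot as it stands.
- The arm moves only by the shell command python3 -m creep 'ROWS'. ROWS is JSON, a list of rows, each an object with "jaw": the gripper command: -1 is shut, 1 is fully open, values between are in proportion; "xyz": the shift along the tool's x, y, z in mm, a list of three; "angular": the turn, a rotation vector about the tool's x, y, z in rad, a list of three. In form: [{"jaw": jaw, "xyz": [tx, ty, tz], "angular": [rx, ry, rz]}, ...]. A call has 1 to 12 rows; each row is the pose to reach, as a shift and turn from the pose commanded when the call began, along the tool's axes at that moment; what a row does not reach only later rows make up. A row lasts 1/8 s, in which the tool goes at most 62.5 mm and 10.7 degrees, less where a joint would pass 70% of its speed; a pose out of reach is approached as far as the arm can. A call with a gripper value outside its range is refused whole. The fingers move at their own pace and stop on an object; the grip force is fixed at half the most. Time passes only in rows, so rows that repeat a pose let the fingers close. It gives the time, the measured TCP pose, the force, the opening and the grip force at its end, in the units of the state.
- ctrl.read_state(): the state, without advancing time (a new reading comes with each control period).
- viewer.get_image(name): name is "scene" or "top" or "wrist"; returns (picture, depth): 400x640x3 uint8, red, green, blue; 400x640 float32, mm along the optical axis (not along the pixel's ray), 0 where there is no reading.
- viewer.camera_model(name): a dict with "fx", "fy", "cx", "cy" (pixels), "dist" ([k1, k2, p1, p2, k3] as OpenCV has them; the pictures are not rectified), "T" (4x4, takes a point from camera to world coordinates). Camera axes: x right, y down, z forward; pixel columns grow to the right and rows downward; lengths in mm; the calibration is good to about 2 mm. A picture is of the moment at which its call begins: read the wrist's pose just before it. camera_model takes no time and is no camera call; for the wrist camera it gives the pose at the moment of the call.
- ctrl.finish_job(): hands the job in; it is judged then, once.
Trained networks look in the newest picture that a camera, given by its name, has taken for a name from the list of things; names that differ only in an ending like _2 or _b are one class to them, and where a whole thing is asked for, a point or a joint stands for the part that bears it (a point fixed in the world has none). Each returns a list of dicts, best first, with "score" (0 to 1); they miss things now and then, are a little off and sometimes report something else, mostly with a low value. They report only what shows in the picture. A call takes as long as a camera call. They do not tell look-alikes from the thing itself.
- silhouettes(camera, target): "pixels" (400x640 bool, what is visible of it) and "xy" ([column, row] in pixels, amid what is visible of it).
The state is a dict: "clock": time; "qpos": joint angles; "qd": joint speeds; "tau": joint torques, N m; "eef_pos": TCP position; "tool_rot": TCP orientation; "force": force on the tool from outside, world axes, zero at the start; "torque": the same for the moment, N m; "width": finger opening in mm; "gripper_force": force on a finger pad.
Only numpy, scipy, OpenCV 4.12 (cv2) and the standard library are available. Lean on these libraries where they do the work, as an engineer would, in place of code of your own. Each camera call takes 0.05 s, during which the arm holds its last target. There are 200 camera calls.

## Working session

There is one attempt and no reset: what is moved stays moved. The work goes in short steps, Python scripts to look and compute and a shell command to move; the robot and the scene stay as the last step left them, time stands still between calls to the robot, and variables do not carry over. Pictures are saved under pics/ and viewed, at most 10 in all, crops included, and the job is handed in when it is done.

```bash
ls; mkdir -p pics
cat > h.py <<'E'
import numpy as np, cv2
from cell import ctrl, viewer, silhouettes
def px2w(cam,uv,z=None,d=None):
    m=viewer.camera_model(cam); K=np.array([[m['fx'],0,m['cx']],[0,m['fy'],m['cy']],[0,0,1.]])
    uv=np.asarray(uv,float).reshape(-1,1,2)
    n=cv2.undistortPoints(uv,K,np.array(m['dist'])).reshape(-1,2)
    r=np.c_[n,np.ones(len(n))]; T=np.array(m['T'])
    if d is not None: p=r*np.asarray(d).reshape(-1,1); return p@T[:3,:3].T+T[:3,3]
    w=r@T[:3,:3].T; s=(z-T[2,3])/w[:,2]; return w*s[:,None]+T[:3,3]
E
python3 - <<'E'
from h import *
for c in ['scene','top']:
    im,d=viewer.get_image(c); cv2.imwrite(f'pics/{c}0.png',im[:,:,::-1])
    for n in ['stop_base','straightedge_grip','straightedge','stamp_1','thread_spool','ink_pad']:
        for s in silhouettes(c,n):
            if s['score']<.3: continue
            v,u=np.nonzero(s['pixels']); k=d[v,u]>0
            P=px2w(c,np.c_[u,v][k],d=d[v,u][k])
            print(c,n,round(s['score'],2),np.round(s['xy']),len(u),np.round(np.median(P,0)),np.round(P.min(0)),np.round(P.max(0)))
s=ctrl.read_state(); print({k:np.round(v,3) for k,v in s.items()})
E
```

```text
pics
scene stop_base 0.88 [380. 214.] 1806 [ 485. -152.   17.] [ 393. -206.   -4.] [594. -98.  36.]
scene straightedge_grip 0.7 [430. 262.] 1263 [ 468. -345.   23.] [ 389. -385.   -4.] [ 601. -290.   50.]
scene straightedge 0.91 [430. 269.] 1158 [ 468. -346.   23.] [ 389. -385.   -4.] [ 576. -309.   50.]
scene stamp_1 0.71 [382. 249.] 351 [ 413. -263.   17.] [ 402. -279.   -1.] [ 433. -239.   65.]
scene stamp_1 0.55 [415. 239.] 362 [ 504. -267.   17.] [ 491. -284.   -4.] [ 584. -199.   63.]
scene stamp_1 0.55 [292. 307.] 503 [ 177. -302.   16.] [ 158. -321.   -5.] [ 205. -242.   65.]
scene stamp_1 0.51 [397. 238.] 281 [ 464. -245.   18.] [ 451. -262.   -2.] [ 503. -195.   64.]
scene stamp_1 0.5 [365. 189.] 215 [536. -45.  16.] [524. -60.  -1.] [558. -22.  65.]
scene thread_spool 0.75 [336. 171.] 389 [490.  45.  41.] [473.  31.  -1.] [543. 152.  67.]
scene ink_pad 0.78 [322. 158.] 330 [509. 163.  15.] [473.  59.  -3.] [562. 213.  65.]
top stop_base 0.62 [345. 154.] 1983 [ 488. -139.   19.] [ 394. -200.   -6.] [591. -98.  37.]
top straightedge_grip 0.82 [428. 152.] 1022 [ 478. -334.   
[... 686 characters left out ...]
 66.]
top thread_spool 0.57 [260. 153.] 497 [492.  55.  64.] [474.  34.  -3.] [541.  82.  68.]
top ink_pad 0.89 [220. 143.] 1246 [525. 155.  16.] [487.  99.  -3.] [564. 220.  22.]
{'clock': np.float64(0.7), 'qpos': array([-1.39 ,  0.628,  0.038,  1.517, -0.027,  0.996, -0.02 ]), 'qd': array([-0.   , -0.001,  0.001, -0.001,  0.   , -0.002, -0.   ]), 'tau': array([-1.0000e-03, -5.6311e+01,  1.2250e+00, -1.9375e+01,  1.1000e-02,
        1.0000e-03,  0.0000e+00]), 'eef_pos': array([158.759, 630.32 , 250.326]), 'tool_rot': array([ 3.142, -0.   ,  2.895]), 'force': array([ 0.314,  0.145, -0.457]), 'torque': array([0.013, 0.031, 0.048]), 'gripper_force': np.float64(0.0), 'width': np.float64(85.48)}
```

View pics/scene0.png

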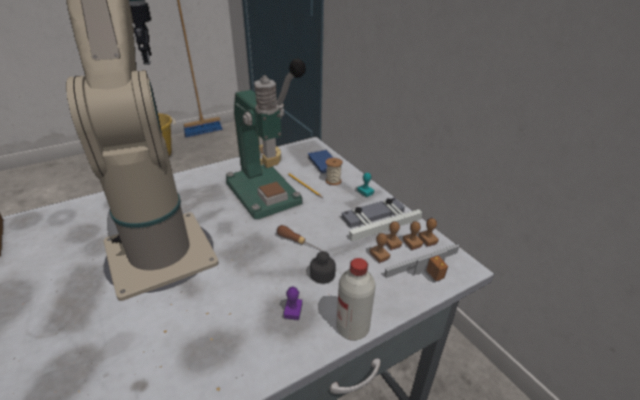

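View pics/top0.png

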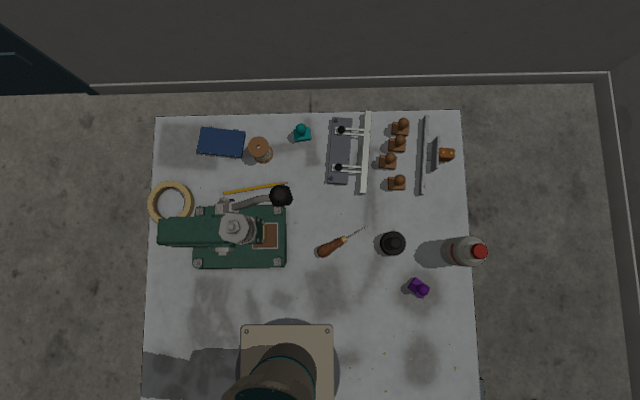

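The push runs roughly along world +y. The row of four stamps is at top-view pixels (390-400, 128-183), the straightedge is at (428,155) and the bar at (366,150). The purple and turquoise look-alikes stand apart. Next I check the obstacle heights and fit the poses from the height data.

Run:
```python
from h import *
A=[]
for c in ['top','scene']:
    im,d=viewer.get_image(c); v,u=np.nonzero(d>0); P=px2w(c,np.c_[u,v],d=d[v,u]); A.append(P)
    if c=='top': top=P
P=np.vstack(A)
g=np.zeros((17,17),int)
for i,x in enumerate(range(100,780,40)):
    for j,y in enumerate(range(-480,760,75)):
        k=(P[:,0]>=x)&(P[:,0]<x+40)&(P[:,1]>=y)&(P[:,1]<y+75)
        g[i,j]=P[k,2].max() if k.any() else -1
print('cols y',list(range(-480,760,75))); 
for i in range(17): print(100+40*i,g[i])
def rect(m,n):
    Q=top[m][:,:2].astype(np.float32); r=cv2.minAreaRect(Q); print(n,np.round(cv2.boxPoints(r)).tolist(),np.round(r[2],1),len(Q))
x,y,z=top.T
rect((x>380)&(x<620)&(y<-296)&(y>-330)&(z>15)&(z<30),'blade')
rect((x>380)&(x<620)&(y<-330)&(y>-420)&(z>40)&(z<56),'grip+guard')
rect((x>380)&(x<620)&(y<-180)&(y>-215)&(z>19)&(z<30),'bar')
rect((x>380)&(x<620)&(y<-100)&(y>-180)&(z>15)&(z<45),'block')
rect((x>380)&(x<620)&(y<-215)&(y>-298)&(z>10)&(z<24),'stampbases')
```

```text
cols y [-480, -405, -330, -255, -180, -105, -30, 45, 120, 195, 270, 345, 420, 495, 570, 645, 720]
100 [   4    3    3    4    3   14   14   14    3    4    3   -1   -1  347
  406 -773 -769]
140 [   3    3   66    4    4    3    4    3    4    4    5   -1   -1  346
  416  343 -769]
180 [   2    3   67    3    3    3    3    3    3    4    3   -1   -1   -1
  412  337 -771]
220 [ 130  167   32   36    4   29   34  240   30   36    5   -1   -1   -1
   -1 -773 -770]
260 [ 128  165   55   64   24   30  340  339  265  233    4   -1   -1   -1
   -1 -771 -768]
300 [   3    3   29   35    8  387  388  337  264   -1   25   -1   -1   -1
   -1 -769 -770]
340 [   4    3    4    3    4  388  388  289   31   35   26   -1   -1   -1
   -1 -772 -768]
380 [   3    4   66   67   27    5    8    9    9   28   27   -1   -1   -1
   -1 -768 -771]
420 [   4   52   64   63   37   21    9    7    4   27   28   -1   -1   -1
   -1 -772 -771]
460 [   3   51   60   67   36   20   67   68   20   15    4   -1   -1   -1
   -1 -775 -768]
500 [   2   51   67   64   35   65   66   68   20   20    4   -1   -1   -1
   -1 -
[... 289 characters left out ...]
 [  -1   -1 -778 -772 -773   -1   -1   -1   -1   -1   -1   -1   -1   -1
   -1 -772 -770]
700 [  -1 -777 -774 -772 -771   -1   -1   -1   -1   -1   -1   -1   -1   -1
   -1 -771 -772]
740 [  -1 -771 -773 -771 -771   -1   -1   -1   -1   -1   -1   -1   -1   -1
   -1 -775 -770]
blade [[389.0, -318.0], [573.0, -337.0], [574.0, -328.0], [390.0, -309.0]] 84.0 295
grip+guard [[440.0, -378.0], [514.0, -386.0], [518.0, -347.0], [445.0, -339.0]] 83.3 264
bar [[394.0, -185.0], [593.0, -204.0], [595.0, -185.0], [395.0, -166.0]] 84.5 453
block [[394.0, -178.0], [579.0, -183.0], [581.0, -104.0], [396.0, -99.0]] 88.4 1483
stampbases [[400.0, -275.0], [562.0, -293.0], [569.0, -229.0], [407.0, -211.0]] 83.7 612
```

```bash
python3 -m creep '[{"jaw":1,"xyz":[0,0,-60],"angular":[0,0,0]},{"jaw":1,"xyz":[0,0,-120],"angular":[0,0,0]},{"jaw":1,"xyz":[0,0,-180],"angular":[0,0,0]},{"jaw":1,"xyz":[0,0,-210],"angular":[0,0,0]},{"jaw":1,"xyz":[-50,-26,-210],"angular":[0,0,0.1]},{"jaw":1,"xyz":[-100,-52,-210],"angular":[0,0,0.2]},{"jaw":1,"xyz":[-150,-78,-210],"angular":[0,0,0.3]},{"jaw":1,"xyz":[-200,-104,-210],"angular":[0,0,0.4]},{"jaw":1,"xyz":[-250,-130,-210],"angular":[0,0,0.5]},{"jaw":1,"xyz":[-300,-156,-210],"angular":[0,0,0.6]},{"jaw":1,"xyz":[-350,-182,-210],"angular":[0,0,0.7]},{"jaw":1,"xyz":[-404,-208,-210],"angular":[0,0,0.7]}]'
cat >> h.py <<'E'
from scipy.spatial.transform import Rotation as Ro
def pose():
    s=ctrl.read_state(); return np.array(s['eef_pos']),Ro.from_euler('xyz',s['tool_rot']).as_matrix(),s
def to_tool(target):
    p,R,s=pose(); return np.round(R.T@(np.asarray(target)-p),1)
def yaw(): p,R,s=pose(); return np.degrees(np.arctan2(R[1,0],R[0,0]))
E
python3 -c "
from h import *
print(pose()[0],yaw(),pose()[2]['qpos'],to_tool([590,0,460]),to_tool([540,-200,460]),to_tool([477,-330,460]))"
```

```text
clock: 2.3
eef_pos: [500.6, 329.0, 460.6]
tool_rot: [3.141, -0.0, 2.195]
force: [1.3, 0.8, 0.5]
width: 85.4
gripper_force: 0.0
[500.57160487 328.95523465 460.60965313] 125.76113473151075 [-0.81889758  0.41696355  0.31205213  1.32518305 -0.12668512  1.41814238
  0.11136972] [-319.2 -119.7    0.4] [-4.523e+02 -2.771e+02  2.000e-01] [-5.209e+02 -4.042e+02  1.000e-01]
```

```bash
python3 -m creep '[{"jaw":1,"xyz":[-53,-20,0],"angular":[0,0,0.07]},{"jaw":1,"xyz":[-106,-40,0],"angular":[0,0,0.14]},{"jaw":1,"xyz":[-159,-60,0],"angular":[0,0,0.21]},{"jaw":1,"xyz":[-212,-80,0],"angular":[0,0,0.28]},{"jaw":1,"xyz":[-265,-100,0],"angular":[0,0,0.35]},{"jaw":1,"xyz":[-319,-120,0],"angular":[0,0,0.42]},{"jaw":1,"xyz":[-355,-165,0],"angular":[0,0,0.49]},{"jaw":1,"xyz":[-390,-205,0],"angular":[0,0,0.56]},{"jaw":1,"xyz":[-420,-240,0],"angular":[0,0,0.63]},{"jaw":1,"xyz":[-452,-277,0],"angular":[0,0,0.70]},{"jaw":1,"xyz":[-480,-320,0],"angular":[0,0,0.726]},{"jaw":1,"xyz":[-505,-365,0],"angular":[0,0,0.726]}]'
python3 -c "
from h import *
print(pose()[0],yaw(),pose()[2]['qpos'],to_tool([477,-390,260]))"
```

```text
clock: 3.8
eef_pos: [498.0, -294.5, 460.2]
tool_rot: [3.141, 0.0, 1.469]
force: [0.3, -0.1, 0.4]
width: 85.3
gripper_force: 0.0
[ 498.04221005 -294.49116988  460.22522545] 84.17296741516297 [ 0.10099135  0.4156607   0.61803286  1.38867776 -0.23925851  1.41197435
  0.61446481] [-97.1 -11.3 200.2]
```

Descend over the grip and look with the wrist camera.

```bash
python3 -m creep '[{"jaw":1,"xyz":[-30,-5,50],"angular":[0,0,0]},{"jaw":1,"xyz":[-50,-8,100],"angular":[0,0,0]},{"jaw":1,"xyz":[-70,-12,150],"angular":[0,0,0]},{"jaw":1,"xyz":[-73,-14,190],"angular":[0,0,0]},{"jaw":1,"xyz":[-73,-14,190],"angular":[0,0,0]},{"jaw":1,"xyz":[-73,-14,190],"angular":[0,0,0]}]'
python3 - <<'E'
from h import *
print(pose()[0],yaw())
im,d=viewer.get_image('wrist'); m=viewer.camera_model('wrist'); cv2.imwrite('pics/w1.png',im[:,:,::-1]); np.savez('w1.npz',im=im,d=d,T=m['T'])
v,u=np.nonzero(d>0); P=px2w('wrist',np.c_[u,v],d=d[v,u])
def rect(m,n):
    Q=P[m][:,:2].astype(np.float32)
    if len(Q)<5: print(n,'none');return
    r=cv2.minAreaRect(Q); print(n,np.round(cv2.boxPoints(r),1).tolist(),np.round(r[1],1),np.round(r[2],1),np.round(P[m][:,2].mean(),1),len(Q))
x,y,z=P.T
rect((x>370)&(x<620)&(y<-296)&(y>-345)&(z>18)&(z<30),'blade')
rect((x>400)&(x<560)&(y<-330)&(y>-420)&(z>42)&(z<56),'grip+guard')
rect((x>420)&(x<540)&(y<-352)&(y>-420)&(z>42)&(z<56),'grip')
rect((x>380)&(x<620)&(y<-160)&(y>-215)&(z>20)&(z<28),'bar')
for s in silhouettes('wrist','stamp_1'):
    q=s['pixels']&(d>0)
    if s['score']<.3 or not q.any(): continue
    i=q[v,u]; rect(i&(z>11)&(z<22),'stamp %.2f'%s['score'])
E
```

```text
clock: 4.55
eef_pos: [478.2, -364.8, 271.9]
tool_rot: [3.139, 0.001, 1.469]
force: [0.5, 0.3, 0.9]
width: 85.3
gripper_force: 0.0
[ 478.20970829 -364.79732481  271.94994756] 84.19145796539455
blade [[389.20001220703125, -331.8999938964844], [578.4000244140625, -351.70001220703125], [580.9000244140625, -328.0], [391.70001220703125, -308.20001220703125]] [ 23.9 190.3] 84.0 24.3 1036
grip+guard [[441.3999938964844, -378.3999938964844], [516.2000122070312, -386.79998779296875], [520.7999877929688, -346.0], [446.1000061035156, -337.5]] [41.1 75.2] 83.5 48.7 851
grip [[467.79998779296875, -381.6000061035156], [491.5, -383.6000061035156], [494.20001220703125, -352.5], [470.3999938964844, -350.5]] [31.2 23.8] 85.2 48.6 454
bar [[394.0, -185.1999969482422], [593.7000122070312, -202.39999389648438], [596.7000122070312, -167.0], [397.0, -149.8000030517578]] [ 35.6 200.5] 85.1 24.5 2859
stamp 0.97 [[453.3999938964844, -255.10000610351562], [483.0, -258.8999938964844], [488.1000061035156, -219.6999969482422], [458.5, -215.89999389648438]] [39.5 29.8] 82.6 17.3 414
stamp 0.90 [[404.6000061035156, -275.3999938964844], [434.5, -276.0], [435.29998779296875, -235.89999389648438], [405.3999938964844, -235.3000030517578]] [40.2 29.9] 88.9 17.2 462
stamp 0.84 [[158.0, -301.70001220703125], [182.0, -321.20001220703125], [207.8000030517578, -289.5], [183.8000030517578, -270.0]] [40.9 30.9] 50.9 17.1 597
stamp 0.74 [[495.5, -279.20001220703125], [524.2999877929688, -282.0], [528.0999755859375, -242.6999969482422], [499.29998779296875, -239.89999389648438]] [39.5 28.9] 84.5 17.4 369
stamp 0.57 [[533.7999877929688, -287.79998779296875], [563.5999755859375, -291.1000061035156], [568.0, -251.5], [538.2000122070312, -248.1999969482422]] [39.8 30. ] 83.7 17.4 440
```

View pics/w1.png

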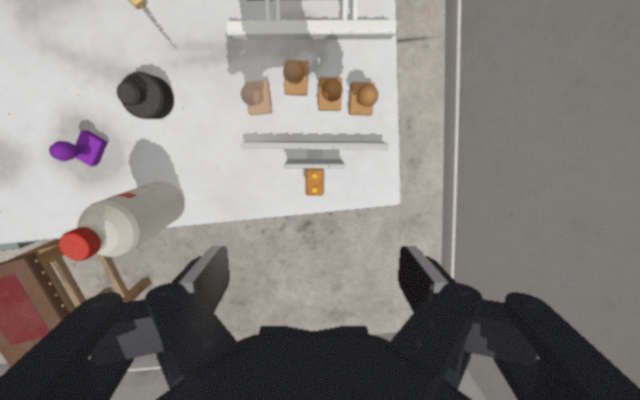

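The wrist view shows the blade at (315,143), the grip at (315,182) behind its guard, and the stamps at (257,97), (295,77), (330,92) and (363,97). The bar is at (312,28). My grasp target is about (481,-368,33).

```bash
python3 -m creep '[{"jaw":1,"xyz":[-3,2.8,60],"angular":[0,0,0]},{"jaw":1,"xyz":[-3,2.8,120],"angular":[0,0,0]},{"jaw":1,"xyz":[-3,2.8,160],"angular":[0,0,0]},{"jaw":1,"xyz":[-3,2.8,190],"angular":[0,0,0]},{"jaw":1,"xyz":[-3,2.8,215],"angular":[0,0,0]},{"jaw":1,"xyz":[-3,2.8,230],"angular":[0,0,0]},{"jaw":1,"xyz":[-3,2.8,239],"angular":[0,0,0]},{"jaw":1,"xyz":[-3,2.8,239],"angular":[0,0,0]},{"jaw":0,"xyz":[-3,2.8,239],"angular":[0,0,0]},{"jaw":-0.3,"xyz":[-3,2.8,239],"angular":[0,0,0]},{"jaw":-0.35,"xyz":[-3,2.8,239],"angular":[0,0,0]},{"jaw":-0.4,"xyz":[-3,2.8,239],"angular":[0,0,0]}]'
```

```text
clock: 6.15
eef_pos: [479.7, -367.7, 31.5]
tool_rot: [3.141, 0.0, 1.469]
force: [0.6, 0.3, -0.8]
width: 25.7
gripper_force: 0.0
```

```bash
python3 -m creep '[{"jaw":-0.44,"xyz":[0,0,0],"angular":[0,0,0]},{"jaw":-0.44,"xyz":[0,0,0],"angular":[0,0,0]}]'; python3 -m creep '[{"jaw":-0.47,"xyz":[0,0,0],"angular":[0,0,0]},{"jaw":-0.47,"xyz":[0,0,0],"angular":[0,0,0]},{"jaw":-0.47,"xyz":[0,0,0],"angular":[0,0,0]}]'
```

```text
clock: 6.4
eef_pos: [479.8, -367.7, 31.4]
tool_rot: [3.141, -0.0, 1.469]
force: [0.9, -0.5, 1.8]
width: 24.5
gripper_force: 4.8
clock: 6.78
eef_pos: [479.8, -367.7, 31.5]
tool_rot: [3.141, 0.0, 1.469]
force: [1.1, 0.5, 4.2]
width: 23.4
gripper_force: 42.4
```

```bash
python3 -m creep '[{"jaw":-0.455,"xyz":[0,0,0],"angular":[0,0,0]},{"jaw":-0.455,"xyz":[0,0,0],"angular":[0,0,0]},{"jaw":-0.455,"xyz":[2,0,0],"angular":[0,0,-0.004]},{"jaw":-0.455,"xyz":[4,0,0],"angular":[0,0,-0.008]},{"jaw":-0.455,"xyz":[7,0,0],"angular":[0,0,-0.012]},{"jaw":-0.455,"xyz":[10,-0.1,0],"angular":[0,0,-0.014]},{"jaw":-0.455,"xyz":[13,-0.2,0],"angular":[0,0,-0.014]},{"jaw":-0.455,"xyz":[16,-0.2,0],"angular":[0,0,-0.014]},{"jaw":-0.455,"xyz":[19,-0.3,0],"angular":[0,0,-0.014]},{"jaw":-0.455,"xyz":[22,-0.3,0],"angular":[0,0,-0.014]},{"jaw":-0.455,"xyz":[25,-0.4,0],"angular":[0,0,-0.014]},{"jaw":-0.455,"xyz":[28,-0.4,0],"angular":[0,0,-0.014]}]'
python3 -c "
from h import *
p,R,s=pose();print(s['force'],s['torque'],s['gripper_force'],yaw())"
```

```text
clock: 8.28
eef_pos: [482.1, -340.1, 31.5]
tool_rot: [3.141, 0.001, 1.483]
force: [-0.4, -5.3, 4.8]
width: 23.4
gripper_force: 42.6
[-0.35826098 -5.34536988  4.77036232] [-0.90475356  0.099242   -0.04352412] 42.58410573005676 84.94350462766081
```

```bash
python3 -m creep '[{"jaw":-0.44,"xyz":[0,0,0],"angular":[0,0,0]},{"jaw":-0.44,"xyz":[0,0,0],"angular":[0,0,0]}]';  python3 -m creep '[{"jaw":-0.425,"xyz":[0,0,0],"angular":[0,0,0]},{"jaw":-0.425,"xyz":[0,0,0],"angular":[0,0,0]}]'
```

```text
clock: 8.52
eef_pos: [482.2, -339.4, 31.4]
tool_rot: [3.142, -0.0, 1.483]
force: [-0.1, -3.6, 5.2]
width: 23.9
gripper_force: 7.6
clock: 8.78
eef_pos: [482.1, -337.6, 30.6]
tool_rot: [-3.14, -0.003, 1.484]
force: [0.2, 1.1, -0.1]
width: 24.7
gripper_force: 0.4
```

```bash
python3 -m creep '[{"jaw":-0.45,"xyz":[0,0,0],"angular":[0,0,0]},{"jaw":-0.45,"xyz":[0,0,0],"angular":[0,0,0]},{"jaw":-0.45,"xyz":[0,0,0],"angular":[0,0,0]}]'
python3 - <<'E'
from h import *
im,d=viewer.get_image('wrist'); v,u=np.nonzero(d>0); P=px2w('wrist',np.c_[u,v],d=d[v,u]); x,y,z=P.T
print(len(P),pose()[0],yaw()); cv2.imwrite('pics/w2.png',im[:,:,::-1])
im,d=viewer.get_image('top'); cv2.imwrite('pics/t2.png',cv2.resize(im[100:220,300:480,::-1],None,fx=4,fy=4))
E
```

```text
clock: 9.15
eef_pos: [481.5, -339.6, 30.9]
tool_rot: [-3.14, -0.0, 1.483]
force: [0.7, 0.6, -2.4]
width: 23.7
gripper_force: 16.2
254417 [ 481.6427455  -339.70356856   30.97250602] 84.94685780709958
```

View pics/w2.png

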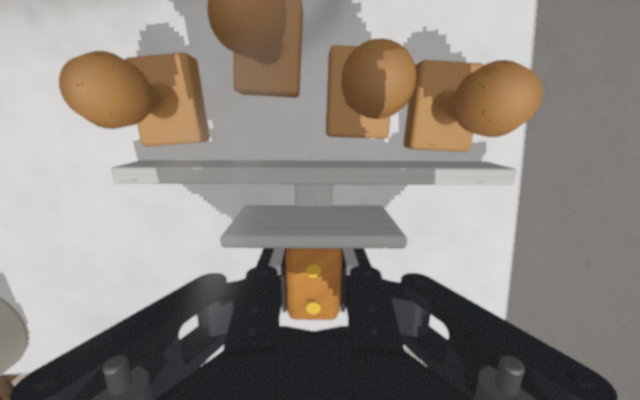

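The wrist view shows the grip held between the fingers at (313,285) behind the guard. The blade (115-515, 172) spans all four stamps, with a few mm of gap. I push on.

```bash
python3 -m creep '[{"jaw":-0.45,"xyz":[2,0,0],"angular":[0,0,0]},{"jaw":-0.45,"xyz":[4,0,0],"angular":[0,0,0]},{"jaw":-0.45,"xyz":[6,0,0],"angular":[0,0,0]},{"jaw":-0.45,"xyz":[8,0,0],"angular":[0,0,0]},{"jaw":-0.45,"xyz":[10,0,0],"angular":[0,0,0]},{"jaw":-0.45,"xyz":[13,0,0],"angular":[0,0,0]},{"jaw":-0.45,"xyz":[16,0,0],"angular":[0,0,0]},{"jaw":-0.45,"xyz":[19,0,0],"angular":[0,0,0]},{"jaw":-0.45,"xyz":[22,0,0],"angular":[0,0,0]},{"jaw":-0.45,"xyz":[25,0,0],"angular":[0,0,0]},{"jaw":-0.45,"xyz":[28,0,0],"angular":[0,0,0]},{"jaw":-0.45,"xyz":[30,0,0],"angular":[0,0,0]}]'
python3 -m creep '[{"jaw":-0.45,"xyz":[2,0,0],"angular":[0,0,0]},{"jaw":-0.45,"xyz":[4,0,0],"angular":[0,0,0]},{"jaw":-0.45,"xyz":[6,0,0],"angular":[0,0,0]},{"jaw":-0.45,"xyz":[8,0,0],"angular":[0,0,0]},{"jaw":-0.45,"xyz":[10,0,0],"angular":[0,0,0]},{"jaw":-0.45,"xyz":[12,0,0],"angular":[0,0,0]},{"jaw":-0.45,"xyz":[14,0,0],"angular":[0,0,0]},{"jaw":-0.45,"xyz":[15,0,0],"angular":[0,0,0]},{"jaw":-0.45,"xyz":[15,0,0],"angular":[0,0,0]}]'
python3 - <<'E'
from h import *
p,R,s=pose();print(p,s['force'],s['torque'],s['gripper_force'],yaw())
im,d=viewer.get_image('wrist'); cv2.imwrite('pics/w3.png',im[:,:,::-1])
v,u=np.nonzero(d>0); P=px2w('wrist',np.c_[u,v],d=d[v,u]); x,y,z=P.T
def rect(m,n):
    Q=P[m][:,:2].astype(np.float32)
    if len(Q)<5: print(n,'none');return
    r=cv2.minAreaRect(Q); print(n,np.round(cv2.boxPoints(r),1).tolist(),np.round(r[1],1),np.round(r[2],1),len(Q))
rect((y<-160)&(y>-215)&(z>21)&(z<28),'bar')
k=(y<-255)&(y>-290)&(z>21)&(z<28); rect(k,'blade')
for s in silhouettes('wrist','stamp_1'):
    q=s['pixels']&(d>0)
    if s['score']>.3 and q.any(): rect(q[v,u]&(z>11)&(z<22),'stamp %.2f'%s['score'])
E
```

```text
clock: 10.75
eef_pos: [484.8, -309.6, 31.3]
tool_rot: [3.142, -0.0, 1.483]
force: [-0.1, -1.9, -1.0]
width: 23.9
gripper_force: 16.3
clock: 11.88
eef_pos: [486.1, -294.7, 31.3]
tool_rot: [-3.142, -0.0, 1.483]
force: [0.1, -0.9, -2.3]
width: 23.7
gripper_force: 16.3
[ 486.11855065 -294.67713003   31.29763839] [ 0.12136826 -0.90863006 -2.30394743] [-0.26987013 -0.00164254  0.00889113] 16.31000518798828 84.9639595981106
bar [[391.5, -211.60000610351562], [591.2999877929688, -229.8000030517578], [595.2000122070312, -187.0], [395.3999938964844, -168.8000030517578]] [ 42.9 200.7] 84.8 19476
blade [[451.70001220703125, -255.0], [451.70001220703125, -290.0], [585.2999877929688, -290.0], [585.2999877929688, -255.0]] [133.6  35. ] 0.0 2427
stamp 0.97 [[535.7000122070312, -250.5], [565.7999877929688, -253.0], [569.0999755859375, -212.89999389648438], [539.0, -210.39999389648438]] [40.2 30.2] 85.2 4033
stamp 0.91 [[496.0, -246.89999389648438], [535.5999755859375, -251.0], [539.7999877929688, -210.1999969482422], [500.20001220703125, -206.1999969482422]] [41.  39.8] 84.2 2272
stamp 0.69 [[407.5, -238.0], [437.6000061035156, -240.8000030517578], [441.29998779296875, -201.39999389648438], [411.29998779296875, -198.60000610351562]] [39.6 30.2] 84.6 4211
stamp 0.63 [[453.5, -242.10000610351562], [483.3999938964844, -244.8000030517578], [486.8999938964844, -205.1999969482422], [457.1000061035156, -202.5]] [39.7 30. ] 84.8 2381
```

View pics/w3.png

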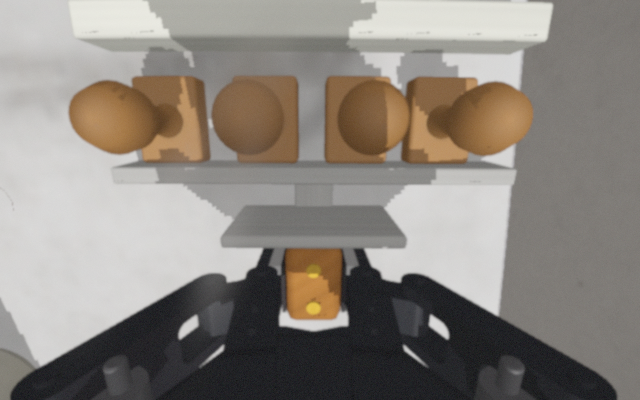

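All four stamps sit flush on the blade, with their front edges at row ~78 and the bar's lower edge at row ~45. That leaves about 12 mm to the bar, so I approach slowly.

```bash
python3 -m creep '[{"jaw":-0.45,"xyz":[1.5,0,0],"angular":[0,0,0]},{"jaw":-0.45,"xyz":[3,0,0],"angular":[0,0,0]},{"jaw":-0.45,"xyz":[4.5,0,0],"angular":[0,0,0]},{"jaw":-0.45,"xyz":[6,0,0],"angular":[0,0,0]},{"jaw":-0.45,"xyz":[7,0,0],"angular":[0,0,0]},{"jaw":-0.45,"xyz":[8,0,0],"angular":[0,0,0]},{"jaw":-0.45,"xyz":[8.5,0,0],"angular":[0,0,0]},{"jaw":-0.45,"xyz":[9,0,0],"angular":[0,0,0]},{"jaw":-0.45,"xyz":[9.5,0,0],"angular":[0,0,0]}]'
python3 -m creep '[{"jaw":-0.45,"xyz":[0.5,0,0],"angular":[0,0,0]},{"jaw":-0.45,"xyz":[1,0,0],"angular":[0,0,0]}]'
python3 -m creep '[{"jaw":-0.45,"xyz":[0.5,0,0],"angular":[0,0,0]},{"jaw":-0.45,"xyz":[1,0,0],"angular":[0,0,0]}]'
```

```text
clock: 13.1
eef_pos: [486.9, -285.5, 31.3]
tool_rot: [-3.142, 0.0, 1.483]
force: [-0.3, -2.1, -2.2]
width: 24.1
gripper_force: 16.3
clock: 13.35
eef_pos: [487.0, -284.5, 31.3]
tool_rot: [-3.142, 0.0, 1.483]
force: [0.7, -1.6, -1.8]
width: 23.8
gripper_force: 16.3
clock: 13.6
eef_pos: [487.1, -283.4, 31.3]
tool_rot: [-3.142, -0.0, 1.483]
force: [-0.1, -0.5, -2.1]
width: 23.8
gripper_force: 16.3
```

```bash
for i in 1 2; do python3 -m creep '[{"jaw":-0.45,"xyz":[0.5,0,0],"angular":[0,0,0]},{"jaw":-0.45,"xyz":[0.5,0,0],"angular":[0,0,0]}]' | egrep 'eef|force: \[' ; done; python3 -c "
from h import *
p,R,s=pose();print(s['force'],s['torque'])"
```

```text
eef_pos: [487.1, -282.8, 31.3]
force: [-0.2, -1.0, -2.0]
eef_pos: [487.2, -282.4, 31.3]
force: [-0.0, -0.9, -1.8]
[-0.01293345 -0.86922242 -1.84132164] [-0.35074204  0.0622017   0.05474276]
```

```bash
python3 -m creep '[{"jaw":-0.45,"xyz":[0.5,0,0],"angular":[0,0,0]},{"jaw":-0.45,"xyz":[0.5,0,0],"angular":[0,0,0]}]'; python3 -m creep '[{"jaw":-0.45,"xyz":[0.5,0,0],"angular":[0,0,0]},{"jaw":-0.45,"xyz":[0.5,0,0],"angular":[0,0,0]}]'
python3 - <<'E'
from h import *
p,R,s=pose();print(s['force'],s['torque'])
im,d=viewer.get_image('wrist'); cv2.imwrite('pics/w4.png',im[:300,:,::-1])
v,u=np.nonzero(d>0); P=px2w('wrist',np.c_[u,v],d=d[v,u]); x,y,z=P.T
for c in range(400,600,20):
    k=(abs(x-c)<3)&(z>22)&(z<27)&(y<-150)&(y>-225); f=np.percentile(y[k],1) if k.sum()>5 else 0
    k2=(abs(x-c)<3)&(z>14)&(z<20)&(y>-250)&(y<-190); g=np.percentile(y[k2],99) if k2.sum()>5 else 0
    print(c,round(f,1),round(g,1))
E
```

```text
clock: 14.35
eef_pos: [487.2, -281.9, 31.3]
tool_rot: [-3.142, -0.0, 1.483]
force: [-0.8, -0.6, -3.2]
width: 24.0
gripper_force: 16.3
clock: 14.6
eef_pos: [487.2, -281.7, 31.3]
tool_rot: [3.142, 0.0, 1.483]
force: [-1.0, -2.2, -1.7]
width: 23.9
gripper_force: 16.3
[-0.95718414 -2.23423321 -1.72398018] [-0.56128679  0.13729268 -0.00240105]
400 -184.1 -224.7
420 -186.0 -190.3
440 -187.8 -190.2
460 -189.8 -190.1
480 -191.8 -191.6
500 -193.7 -193.0
520 -195.5 -195.2
540 -197.3 -197.2
560 -199.0 -198.8
580 -201.2 -200.3
```

View pics/w4.png

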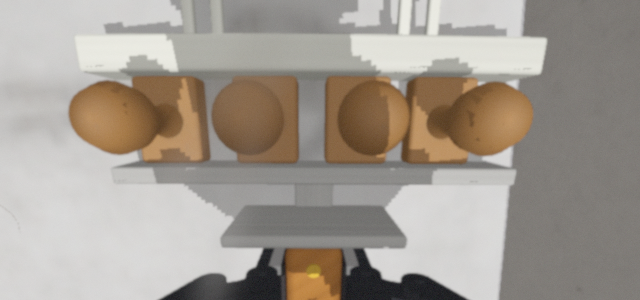

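The stamps' front edges are at row ~77, right at the bar's face (row ~76), and the force is just starting to rise. I build it up in small steps.

```bash
python3 -m creep '[{"jaw":-0.45,"xyz":[0.5,0,0],"angular":[0,0,0]},{"jaw":-0.45,"xyz":[0.5,0,0],"angular":[0,0,0]}]'; python3 -m creep '[{"jaw":-0.45,"xyz":[0.5,0,0],"angular":[0,0,0]},{"jaw":-0.45,"xyz":[0.5,0,0],"angular":[0,0,0]}]';  python3 -c "
from h import *
p,R,s=pose();print(s['force'],s['torque'])"
```

```text
clock: 14.9
eef_pos: [487.2, -281.6, 31.4]
tool_rot: [3.141, 0.001, 1.482]
force: [-0.7, -3.9, -2.6]
width: 23.5
gripper_force: 16.5
clock: 15.15
eef_pos: [487.2, -281.4, 31.4]
tool_rot: [3.141, 0.001, 1.482]
force: [-0.3, -5.0, -2.4]
width: 23.6
gripper_force: 16.5
[-0.33782712 -4.98106704 -2.40780605] [-1.17495546  0.3175719  -0.08713597]
```

```bash
python3 -m creep '[{"jaw":-0.45,"xyz":[0.5,0,0],"angular":[0,0,0]},{"jaw":-0.45,"xyz":[1,0,0],"angular":[0,0,0]},{"jaw":-0.45,"xyz":[1,0,0],"angular":[0,0,0]}]'; python3 -m creep '[{"jaw":-0.45,"xyz":[0.5,0,0],"angular":[0,0,0]},{"jaw":-0.45,"xyz":[0.8,0,0],"angular":[0,0,0]},{"jaw":-0.45,"xyz":[0.8,0,0],"angular":[0,0,0]}]';  python3 -c "
from h import *
p,R,s=pose();print(s['force'],s['torque'])"
```

```text
clock: 15.52
eef_pos: [487.2, -281.3, 31.6]
tool_rot: [3.141, 0.003, 1.481]
force: [-2.6, -5.5, -1.5]
width: 23.8
gripper_force: 16.5
clock: 15.9
eef_pos: [487.2, -281.0, 31.8]
tool_rot: [3.141, 0.003, 1.481]
force: [-2.5, -7.1, -0.5]
width: 23.6
gripper_force: 16.6
[-2.5099943  -7.05644108 -0.49777536] [-1.58426208  0.43669119 -0.13966828]
```

```bash
python3 -m creep '[{"jaw":-0.45,"xyz":[0.5,0,0],"angular":[0,0,0]},{"jaw":-0.45,"xyz":[1,0,0],"angular":[0,0,0]},{"jaw":-0.45,"xyz":[1,0,0],"angular":[0,0,0]}]'; python3 -m creep '[{"jaw":-0.45,"xyz":[0.4,0,0],"angular":[0,0,0]},{"jaw":-0.45,"xyz":[0.4,0,0],"angular":[0,0,0]},{"jaw":-0.45,"xyz":[0.4,0,0],"angular":[0,0,0]}]';  python3 -c "
from h import *
p,R,s=pose();print(s['force'],s['torque'])"
```

```text
clock: 16.27
eef_pos: [487.2, -280.8, 32.0]
tool_rot: [3.14, 0.005, 1.48]
force: [-2.6, -8.1, 0.4]
width: 23.5
gripper_force: 16.6
clock: 16.65
eef_pos: [487.2, -280.7, 32.1]
tool_rot: [3.14, 0.005, 1.48]
force: [-3.0, -7.9, 1.6]
width: 23.8
gripper_force: 16.6
[-3.03852136 -7.87027454  1.55040648] [-1.8163477   0.57946373 -0.16826972]
```

```bash
python3 -m creep '[{"jaw":-0.45,"xyz":[0.5,0,0],"angular":[0,0,0]},{"jaw":-0.45,"xyz":[1,0,0],"angular":[0,0,0]},{"jaw":-0.45,"xyz":[1.2,0,0],"angular":[0,0,0]},{"jaw":-0.45,"xyz":[1.2,0,0],"angular":[0,0,0]}]'; python3 -c "
from h import *
p,R,s=pose();print(s['force'],s['torque'])
im,d=viewer.get_image('wrist'); cv2.imwrite('pics/w5.png',im[:300,:,::-1])"
```

```text
clock: 17.15
eef_pos: [487.2, -280.5, 32.3]
tool_rot: [3.14, 0.006, 1.48]
force: [-3.5, -8.9, 3.0]
width: 23.7
gripper_force: 16.7
[-3.54521306 -8.86297309  3.02516372] [-2.12743859  0.72526357 -0.0775055 ]
```

View pics/w5.png

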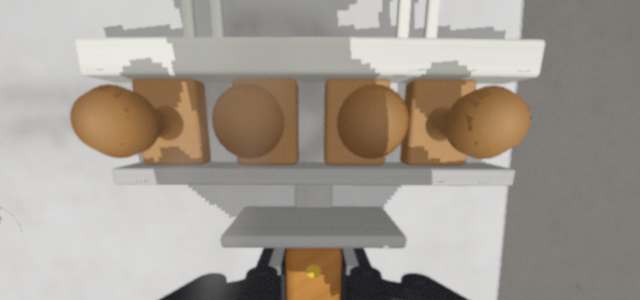

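```bash
python3 -m creep '[{"jaw":-0.45,"xyz":[0.6,0,0],"angular":[0,0,0]},{"jaw":-0.45,"xyz":[1.2,0,0],"angular":[0,0,0]},{"jaw":-0.45,"xyz":[1.5,0,0],"angular":[0,0,0]},{"jaw":-0.45,"xyz":[1.5,0,0],"angular":[0,0,0]}]'; python3 -c "
from h import *
p,R,s=pose();print(s['force'],s['torque'])"
```

```text
clock: 17.7
eef_pos: [487.4, -279.9, 32.5]
tool_rot: [3.139, 0.008, 1.479]
force: [-4.0, -11.0, 2.8]
width: 23.8
gripper_force: 16.7
[ -4.01462769 -11.04933959   2.75312208] [-2.36172849  0.68924678 -0.09645094]
```

```bash
python3 -m creep '[{"jaw":-0.45,"xyz":[0,0,0],"angular":[0,0,0]},{"jaw":-0.45,"xyz":[0,0,0],"angular":[0,0,0]},{"jaw":-0.45,"xyz":[0,0,0],"angular":[0,0,0]},{"jaw":-0.45,"xyz":[0,0,0],"angular":[0,0,0]},{"jaw":-0.45,"xyz":[0,0,0],"angular":[0,0,0]},{"jaw":-0.45,"xyz":[0,0,0],"angular":[0,0,0]},{"jaw":-0.45,"xyz":[0,0,0],"angular":[0,0,0]},{"jaw":-0.45,"xyz":[0,0,0],"angular":[0,0,0]},{"jaw":-0.45,"xyz":[0,0,0],"angular":[0,0,0]},{"jaw":-0.45,"xyz":[0,0,0],"angular":[0,0,0]},{"jaw":-0.45,"xyz":[0,0,0],"angular":[0,0,0]},{"jaw":-0.45,"xyz":[0,0,0],"angular":[0,0,0]}]'
python3 - <<'E'
from h import *
p,R,s=pose();print(p,s['force'],s['torque'])
im,d=viewer.get_image('wrist'); v,u=np.nonzero(d>0); P=px2w('wrist',np.c_[u,v],d=d[v,u]); x,y,z=P.T
for c in range(400,600,12):
    k=(abs(x-c)<3)&(z>22)&(z<27)&(y<-150)&(y>-225); f=np.percentile(y[k],1) if k.sum()>5 else 0
    k2=(abs(x-c)<3)&(z>14)&(z<20)&(y>-250)&(y<-190); g=np.percentile(y[k2],1) if k2.sum()>5 else 0
    print(c,round(f,1),round(g,1),round(f-g,1))
E
```

```text
clock: 19.2
eef_pos: [487.4, -279.9, 32.5]
tool_rot: [3.139, 0.008, 1.479]
force: [-4.3, -11.4, 2.7]
width: 23.8
gripper_force: 16.7
[ 487.38414639 -279.86275672   32.5142788 ] [ -4.29649677 -11.40188886   2.65589805] [-2.41453687  0.75426999 -0.10814024]
400 -224.8 -224.4 -0.4
412 -185.2 -225.5 40.3
424 -212.5 -226.5 13.9
436 -187.4 -227.5 40.1
448 -188.6 -229.0 40.4
460 -189.8 -230.1 40.3
472 -191.0 -231.2 40.2
484 -191.7 -232.1 40.4
496 -192.9 -233.5 40.6
508 -194.0 -234.5 40.4
520 -195.5 -235.7 40.2
532 -196.6 -236.8 40.2
544 -197.6 -237.6 40.0
556 -212.3 -238.8 26.5
568 -199.6 -240.1 40.4
580 -201.0 -241.2 40.2
592 -202.0 -202.2 0.2
```

The blade-to-bar spacing is 40.2 ± 0.2 mm at every stamp, so all four are home, and the press held at about 11 N. I check the table edge behind before drawing back.

Run:
```python
from h import *
w=np.load('w1.npz'); d=w['d']; m=viewer.camera_model('wrist')
K=np.array([[m['fx'],0,m['cx']],[0,m['fy'],m['cy']],[0,0,1.]])
v,u=np.nonzero(d>0); n=cv2.undistortPoints(np.c_[u,v].astype(float).reshape(-1,1,2),K,np.array(m['dist'])).reshape(-1,2)
P=(np.c_[n,np.ones(len(n))]*d[v,u][:,None])@w['T'][:3,:3].T+w['T'][:3,3]
for c in (430,480,530,570):
    k=(abs(P[:,0]-c)<8)&(abs(P[:,2])<6); print(c,np.percentile(P[k,1],.5))
k=(abs(P[:,1]+300)<60)&(abs(P[:,2])<6);print(np.percentile(P[k,0],99.7))
```

```text
430 -419.248157543846
480 -420.1075321322089
530 -419.32354548237515
570 -419.7127893081341
600.1602380255017
```

```bash
python3 -m creep '[{"jaw":-0.45,"xyz":[0,-1,0],"angular":[0,0,0]},{"jaw":-0.45,"xyz":[-1,-1.5,0],"angular":[0,0,0]},{"jaw":-0.45,"xyz":[-2,-1.5,0],"angular":[0,0,0]},{"jaw":-0.45,"xyz":[-4,-1.5,0],"angular":[0,0,0]},{"jaw":-0.45,"xyz":[-6,-1.5,0],"angular":[0,0,0]},{"jaw":-0.45,"xyz":[-8,-1.5,0],"angular":[0,0,0]},{"jaw":-0.45,"xyz":[-11,-1.5,0],"angular":[0,0,0]},{"jaw":-0.45,"xyz":[-15,-1.5,0],"angular":[0,0,0]},{"jaw":-0.45,"xyz":[-19,-1.5,0],"angular":[0,0,0]},{"jaw":-0.45,"xyz":[-23,-1.5,0],"angular":[0,0,0]}]'; python3 -c "
from h import *
print(pose()[0],yaw(),to_tool([478.2,-374,31.5]))"
```

```text
clock: 20.5
eef_pos: [483.6, -297.3, 31.0]
tool_rot: [-3.14, -0.001, 1.483]
force: [-0.3, 2.8, 1.8]
width: 23.9
gripper_force: 16.6
[ 483.61442827 -297.28437432   31.01666196] 84.9591752903759 [-76.9   1.3  -0.5]
```

```bash
python3 -m creep '[{"jaw":-0.45,"xyz":[-6,0,0],"angular":[0,0,0]},{"jaw":-0.45,"xyz":[-13,0,0],"angular":[0,0,0]},{"jaw":-0.45,"xyz":[-20,0,0],"angular":[0,0,0]},{"jaw":-0.45,"xyz":[-27,0,0],"angular":[0,0,0]},{"jaw":-0.45,"xyz":[-34,0,0],"angular":[0,0,0]},{"jaw":-0.45,"xyz":[-41,0,0],"angular":[0,0,0]},{"jaw":-0.45,"xyz":[-48,0,0],"angular":[0,0,0]},{"jaw":-0.45,"xyz":[-55,0,0],"angular":[0,0,0]},{"jaw":-0.45,"xyz":[-62,0,0],"angular":[0,0,0]},{"jaw":-0.45,"xyz":[-68,0,0],"angular":[0,0,0]},{"jaw":-0.45,"xyz":[-73,0,0],"angular":[0,0,0]},{"jaw":-0.45,"xyz":[-75,0,0],"angular":[0,0,0]}]'; python3 -m creep '[{"jaw":-0.44,"xyz":[0,0,0],"angular":[0,0,0]},{"jaw":-0.42,"xyz":[0,0,0],"angular":[0,0,0]},{"jaw":-0.38,"xyz":[0,0,0],"angular":[0,0,0]},{"jaw":-0.3,"xyz":[0,0,0],"angular":[0,0,0]},{"jaw":0,"xyz":[0,0,0],"angular":[0,0,0]},{"jaw":0.5,"xyz":[0,0,0],"angular":[0,0,0]},{"jaw":0.5,"xyz":[0,0,0],"angular":[0,0,0]},{"jaw":0.5,"xyz":[0,0,0],"angular":[0,0,0]}]'
python3 - <<'E'
from h import *
print(pose()[0]); im,d=viewer.get_image('wrist'); cv2.imwrite('pics/w6.png',im[:,:,::-1])
E
```

```text
clock: 22.0
eef_pos: [477.6, -372.6, 31.3]
tool_rot: [3.142, 0.0, 1.482]
force: [0.6, 0.4, -2.3]
width: 23.8
gripper_force: 16.1
clock: 23.0
eef_pos: [477.7, -372.1, 31.3]
tool_rot: [-3.142, -0.0, 1.483]
force: [0.4, 0.1, 0.9]
width: 63.9
gripper_force: 0.0
[ 477.74122185 -372.07361974   31.27211218]
```

View pics/w6.png

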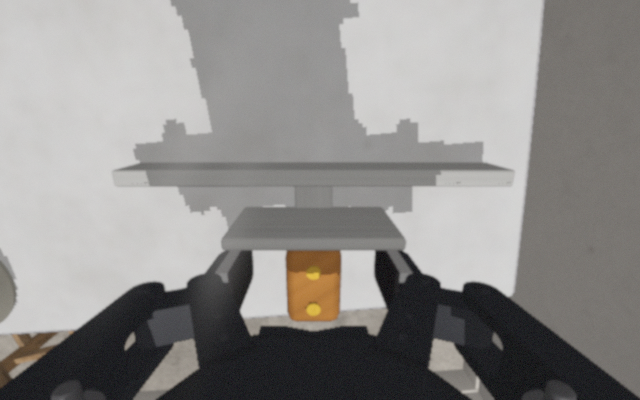

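The jaws are open and the straightedge lies flat on the table, with the grip at (313,285) free between the fingers. I rise straight up.

```bash
python3 -m creep '[{"jaw":0.5,"xyz":[0,0,-10],"angular":[0,0,0]},{"jaw":0.5,"xyz":[0,0,-30],"angular":[0,0,0]},{"jaw":0.5,"xyz":[0,0,-60],"angular":[0,0,0]},{"jaw":0.5,"xyz":[0,0,-110],"angular":[0,0,0]},{"jaw":0.5,"xyz":[0,0,-160],"angular":[0,0,0]},{"jaw":0.5,"xyz":[0,0,-210],"angular":[0,0,0]},{"jaw":0.5,"xyz":[0,0,-230],"angular":[0,0,0]},{"jaw":0.5,"xyz":[0,0,-230],"angular":[0,0,0]},{"jaw":0.5,"xyz":[0,0,-230],"angular":[0,0,0]}]'
python3 - <<'E'
from h import *
im,d=viewer.get_image('wrist'); cv2.imwrite('pics/w7.png',im[:,:,::-1])
v,u=np.nonzero(d>0); P=px2w('wrist',np.c_[u,v],d=d[v,u]); x,y,z=P.T
def rect(m,n):
    Q=P[m][:,:2].astype(np.float32); r=cv2.minAreaRect(Q); print(n,np.round(cv2.boxPoints(r),1).tolist(),np.round(r[1],1),len(Q),round(P[m][:,2].max(),1))
rect((x>370)&(y<-296)&(y>-350)&(z>18)&(z<30),'blade')
rect((x>380)&(x<620)&(y<-160)&(y>-209)&(z>21)&(z<28),'bar')
for s in silhouettes('wrist','stamp_1'):
    q=s['pixels']&(d>0)
    if s['score']>.3 and q.any(): rect(q[v,u]&(z>11)&(z<21),'stamp %.2f'%s['score'])
E
```

```text
clock: 24.18
eef_pos: [477.3, -371.4, 260.8]
tool_rot: [-3.141, -0.001, 1.483]
force: [0.6, -0.3, 0.5]
width: 64.6
gripper_force: 0.0
blade [[385.70001220703125, -340.20001220703125], [574.2999877929688, -356.79998779296875], [576.2999877929688, -333.5], [387.70001220703125, -316.8999938964844]] [ 23.4 189.3] 1142 29.9
bar [[393.8999938964844, -165.0], [395.70001220703125, -210.1999969482422], [594.0, -202.3000030517578], [592.2999877929688, -157.10000610351562]] [198.5  45.2] 2653 26.8
stamp 0.76 [[537.5, -239.0], [566.7000122070312, -240.0], [568.2000122070312, -198.8000030517578], [539.0, -197.6999969482422]] [41.2 29.2] 562 20.9
stamp 0.68 [[454.29998779296875, -230.0], [482.8999938964844, -232.6999969482422], [486.79998779296875, -191.6999969482422], [458.20001220703125, -189.0]] [41.2 28.7] 496 20.9
stamp 0.65 [[157.1999969482422, -301.3999938964844], [181.10000610351562, -320.1000061035156], [206.3000030517578, -287.79998779296875], [182.39999389648438, -269.1000061035156]] [41.  30.3] 653 21.0
stamp 0.62 [[497.1000061035156, -234.10000610351562], [527.0999755859375, -236.8000030517578], [530.7999877929688, -195.8000030517578], [500.79998779296875, -193.10000610351562]] [41.1 30.1] 528 20.8
stamp 0.58 [[404.3999938964844, -225.3000030517578], [437.70001220703125, -228.1999969482422], [441.29998779296875, -186.5], [408.0, -183.60000610351562]] [41.9 33.5] 615 20.9
```

View pics/w7.png

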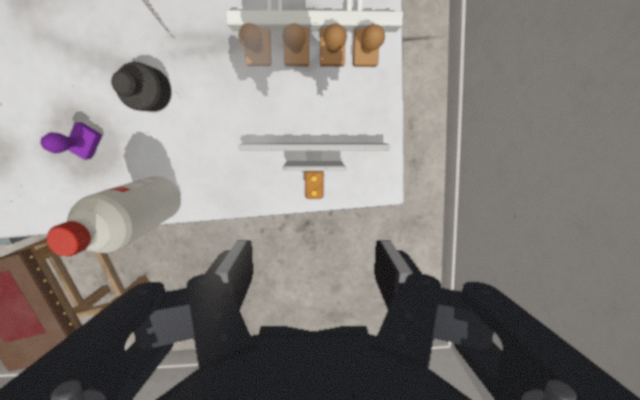

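The four stamps stand in line against the bar (row ~25), and the straightedge lies flat at (315,150), about 92 mm clear of them. I hand the job in.

```bash
python3 -c "
from h import *
print(ctrl.finish_job())"
```

```text
the job is handed in; nothing more can be done
None
```

I handed the job in at about 24 s: all four stamps stand flat against the bar after a steady press of about 11–12 N for over a second, and the straightedge lies flat, released, about 92 mm clear of the row; twice during the approach I sent one typed nudge through a two-pass shell loop, though moves were to be typed individually.

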